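# Load the finial carrier and hold the sprung work holder open for it

### The arm

A 6-joint arm with a two-finger parallel gripper is mounted at the origin on the work surface. World frame = base frame: x ahead of the robot, y to its left, z up, the work surface at z = 0. Lengths are in m, angles in degrees, forces in N, time in s.
With the tool pointing down it reaches from about 0.375 to 0.9 m from the base axis. Payload 3.1 kg.
Tool frame: the origin (TCP) lies on the centre line of the jaws, within the pads' length; the fingertips stand 25 mm ahead of it and the grasp point (between the pads) lies 6 mm ahead of it; z points along the fingers, y is the line along which they close (so a half turn about z gives the same grasp; the last joint's range is limited). The gripper opens to 87 mm and grips with 3 to 60 N. Pads are 19 mm wide; open, the fingers measure 117 mm over their backs; the gripper's body (75 mm by 190 mm) begins 51 mm behind the grasp point.
Start: joints at [-82.936, 30.224, 82.088, -0, 67.689, -10.227], TCP at [0.186, -0.597, 0.248] pointing down, gripper open.
Joint ranges: [-176.69, 176.69], [-43.24, 126.21], [12.49, 139.97], [-82, 262], [0, 151.66], [-163.58, 163.58]. Speed limits (degrees/s): [159.86, 159.86, 180, 180, 180, 180].

### API

Orientations are given as a 3x3 rotation matrix whose columns are the frame's x, y, z axes.
In Python, from rig import bot, cams, models gives the robot as it stands. The module is installed in compiled form; this text tells all that it offers.
- The arm moves only by the shell command python3 -m handwheel 'ROWS' [OPENING]. ROWS is JSON, a list of rows, each a list of 6 numbers: the shift along the world's x, y, z each as a share of 1 m, from -1 to 1, then the turn, a rotation vector about the world's x, y, z each as a share of 2 rad, from -1 to 1. In form: [[dx, dy, dz, wx, wy, wz], ...]. A call has exactly 8 rows; each row is the pose to reach, as a shift and turn from the pose commanded when the call began; what a row does not reach only later rows make up. A row lasts 1/12 s, in which the tool goes at most 41.7 mm and 7.16 degrees, less where a joint would pass 70% of its speed; a pose out of reach is approached as far as the arm can. A call with a number of a shift or a turn outside -1 to 1 is refused whole. A call with a gripper value outside its range is refused whole. OPENING is the opening, from -1 (shut) to 1 (fully open), so that 0 is half open, set as the call begins (- or left out, the last holds). The fingers move at their own pace and stop on an object; the grip force is fixed at half the most. Time passes only in rows, so rows that repeat a pose let the fingers close, or fill a call up. It gives the time, the measured TCP pose, the force, the opening and the grip force at its end, in the units of the state.
- bot.read_state(): the state, without advancing time (a new reading comes with each control period).
- cams.capture(name): name is "side" or "top" or "wrist"; returns (picture, depth): 400x640x3 uint8, blue, green, red; 400x640 float32, m along the optical axis (not along the pixel's ray), 0 where there is no reading.
- cams.calibration(name): a dict with "mtx" (3x3 intrinsics, pixels), "R" (3x3) and "t" (3): a world point X has camera coordinates R X + t; the wrist camera has in their place "tool_from_camera" (4x4, takes a point from camera to tool coordinates, whose origin is the TCP and whose axes are the flange's). Camera axes: x right, y down, z forward; pixel columns grow to the right and rows downward; lengths in m; the calibration is good to about 2 mm. The wrist camera is an equidistant fisheye: a pixel r from the principal point sees the ray r / f radians off the axis. A picture is of the moment at which its call begins: read the wrist's pose just before it. calibration takes no time and is no camera call.
- bot.hand_in(): hands the job in; it is judged then, once.
Trained networks look in the newest picture that a camera, given by its name, has taken for a name from the list of things; names that differ only in an ending like _2 or _b are one class to them, and where a whole thing is asked for, a point or a joint stands for the part that bears it (a point fixed in the world has none). Each returns a list of dicts, best first, with "conf" (0 to 1); they miss things now and then, are a little off and sometimes report something else, mostly with a low value. They report only what shows in the picture. A call takes as long as a camera call. They do not tell look-alikes from the thing itself.
- models.spot_in(query, camera): "position" ([column, row] in pixels, amid what is visible of it).
- models.tip_of(query, camera): "position" ([column, row] in pixels: a listed point, or the origin of a listed thing).
The state is a dict: "time_s": time; "joint_positions": joint angles; "qvel": joint speeds; "tau": joint torques, N m; "position": TCP position; "tcp_rot": TCP orientation; "force": force on the tool from outside, world axes, zero at the start; "moment": the same for the moment, N m; "opening": opening from 0.0 (shut) to 1.0 (fully open); "grasp_force": force on a finger pad.
Only numpy, scipy, OpenCV 4.12 (cv2) and the standard library are available. Lean on these libraries where they do the work, as an engineer would, in place of code of your own. Each camera call takes 0.05 s, during which the arm holds its last target. There are 200 camera calls.

### The job

Set the three white finial balls gently into the carrier on the table, one in each well, without dropping them from a height. Then pull the work holder's sprung rod out by the black grip on its blue jaw until the brass pointer stands at the red length marker, and finish while still holding it there, so that I can drop the loaded carrier in. Leave the carrier, the red marker and the other things on the table where they are.

Things in the scene. Friction and masses are not known exactly. Their poses are not given: they have to be found in the camera images.
- ball0_mid (a point): white primed wooden finial ball, 36 mm across with a small sanded flat foot (14 mm) under it, 34.5 mm tall, 14 to 25 g; loose, standing on its foot on the cork mat (mat 3 mm thick). This point is the ball's centre, 16.5 mm above the foot.
- ball1_mid (a point): white primed wooden finial ball, 36 mm across with a small sanded flat foot (14 mm) under it, 34.5 mm tall, 14 to 25 g; loose, standing on its foot on the cork mat (mat 3 mm thick). This point is the ball's centre, 16.5 mm above the foot.
- ball2_mid (a point): white primed wooden finial ball, 36 mm across with a small sanded flat foot (14 mm) under it, 34.5 mm tall, 14 to 25 g; loose, standing on its foot on the cork mat (mat 3 mm thick). This point is the ball's centre, 16.5 mm above the foot.
- well0 (a point): end well: round well in the top of the carrier, 36 mm across and 8 mm deep with a flat floor; this point is the centre of the well's floor (10 mm above the table; well mouth and carrier top 18 mm above the table). A ball in the well stands 26 mm clear of the carrier's top, its centre 16.5 mm above this point. The carrier's x axis runs along the row of wells; wells are 46 mm apart.
- well1 (a point): middle well: round well in the top of the carrier, 36 mm across and 8 mm deep with a flat floor; this point is the centre of the well's floor (10 mm above the table; well mouth and carrier top 18 mm above the table). A ball in the well stands 26 mm clear of the carrier's top, its centre 16.5 mm above this point. The carrier's x axis runs along the row of wells; wells are 46 mm apart.
- well2 (a point): other end well: round well in the top of the carrier, 36 mm across and 8 mm deep with a flat floor; this point is the centre of the well's floor (10 mm above the table; well mouth and carrier top 18 mm above the table). A ball in the well stands 26 mm clear of the carrier's top, its centre 16.5 mm above this point. The carrier's x axis runs along the row of wells; wells are 46 mm apart.
- carrier: grey painted carrier block with black pads on the floors of its wells, 150 mm long (x) by 60 mm wide (y) by 18 mm tall, 0.45 kg, loose on the table, three wells in a row along x. Origin at the centre of its underside.
- holder: sprung work holder bolted to the table: aluminium base 270 mm long (its x) by 130 mm wide, 12 mm thick, with a blue fixed jaw near its -x end, a dark steel tube along x in which the bright inner rod telescopes, two support rails and a low end stop. Base extends from x -145 to +125 mm and y -75 to y +55 mm. Its +x axis is the direction in which the moving jaw is pulled open. A white scale with black ticks runs along its -y edge. Origin on the table, below the tube's line.
- jaw: moving blue jaw on the end of the telescoping rod, 14 mm thick (x), 92 mm wide (y), top 62 mm above the table, with a black upright pull grip on top and a brass pointer at its -y side. It slides only along the holder's x. Its origin is on the table plane directly below the pull grip; when shut it coincides with the holder's origin. Inner spring pulls it shut: about 4 N shut, rising evenly by 0.8 N per cm, end stop after 95 mm; there is no catch, it closes when let go.
- grip (a point): centre of the black pull grip: an upright bar 16 mm thick along the holder's x (the pull direction), 44 mm wide along y and 45 mm tall, from 62 to 107 mm above the table; this point is 84.5 mm above the table. Free room in front and behind along x above the jaw.
- pointer (a point): tip of the brass pointer that travels with the jaw along the scale. Axes as the holder's.
- length_mark (a point): the red length marker, a 12 mm wide clip on the -y edge of the holder, set beforehand somewhere from 50 to 85 mm along +x from where the pointer stands when shut; this point is the middle of its width, at the pointer's line. The pointer is at the mark when both have the same position along the holder's x (the axes of this point). The marker can slide if pushed hard.
- gilt_ball_mid (a point): finished brass-coloured finial ball, same shape as the white ones, standing on the table; not for the carrier. Point at its centre.
- tape: roll of yellow masking tape lying flat, 100 mm across, 25 mm tall; bystander. Origin under its centre.
- tin: small closed red paint tin, 72 mm across, 75 mm tall; bystander. Origin under its centre.
- brush: flat brush about 200 mm long lying on the table along its x; bystander.
- scraper: scraper about 200 mm long lying on the table along its x; bystander.
- driver: screwdriver with wooden handle about 170 mm long lying on the table along its x; bystander.
Not all that is in view belongs to the job. What is shaped like the part that bears ball2_mid but orange or purple is not meant.

How it is judged (in metres and radians):
On the way, in this order (a step that is already met when the one before it is completed fails the run):
1. one white ball stands in each of the three wells and the fingers are off the balls (((horizontal distance between ball0_mid and well0 below 0.006 m and z of ball0_mid in the frame of well0 between 0.011 and 0.022 m) or (horizontal distance between ball1_mid and well0 below 0.006 m and z of ball1_mid in the frame of well0 between 0.011 and 0.022 m) or (horizontal distance between ball2_mid and well0 below 0.006 m and z of ball2_mid in the frame of well0 between 0.011 and 0.022 m)) and ((horizontal distance between ball0_mid and well1 below 0.006 m and z of ball0_mid in the frame of well1 between 0.011 and 0.022 m) or (horizontal distance between ball1_mid and well1 below 0.006 m and z of ball1_mid in the frame of well1 between 0.011 and 0.022 m) or (horizontal distance between ball2_mid and well1 below 0.006 m and z of ball2_mid in the frame of well1 between 0.011 and 0.022 m)) and ((horizontal distance between ball0_mid and well2 below 0.006 m and z of ball0_mid in the frame of well2 between 0.011 and 0.022 m) or (horizontal distance between ball1_mid and well2 below 0.006 m and z of ball1_mid in the frame of well2 between 0.011 and 0.022 m) or (horizontal distance between ball2_mid and well2 below 0.006 m and z of ball2_mid in the frame of well2 between 0.011 and 0.022 m)) and contact force between the fingers and ball0 below 0.1 N and contact force between the fingers and ball1 below 0.1 N and contact force between the fingers and ball2 below 0.1 N), for 0.2 s.
2. the jaw is held by the fingers with the pointer within the width of the red marker (6 mm either side of its middle) (x of pointer in the frame of length_mark between -0.006 and 0.006 m and contact force between the fingers and jaw above 3 N and linear speed of jaw below 0.02 m/s), for 0.3 s.
At the end, for the whole second after the job is handed in: One white ball rests in each well (centre within 6 mm of the well's middle, down on the well's floor). The fingers hold the jaw (contact over 3 N), the pointer is within 6 mm of the middle of the red marker, and the jaw is still (under 20 mm/s); no other thing is wedged against the jaw (all of step 2 and ((horizontal distance between ball0_mid and well0 below 0.006 m and z of ball0_mid in the frame of well0 between 0.011 and 0.022 m) or (horizontal distance between ball1_mid and well0 below 0.006 m and z of ball1_mid in the frame of well0 between 0.011 and 0.022 m) or (horizontal distance between ball2_mid and well0 below 0.006 m and z of ball2_mid in the frame of well0 between 0.011 and 0.022 m)) and ((horizontal distance between ball0_mid and well1 below 0.006 m and z of ball0_mid in the frame of well1 between 0.011 and 0.022 m) or (horizontal distance between ball1_mid and well1 below 0.006 m and z of ball1_mid in the frame of well1 between 0.011 and 0.022 m) or (horizontal distance between ball2_mid and well1 below 0.006 m and z of ball2_mid in the frame of well1 between 0.011 and 0.022 m)) and ((horizontal distance between ball0_mid and well2 below 0.006 m and z of ball0_mid in the frame of well2 between 0.011 and 0.022 m) or (horizontal distance between ball1_mid and well2 below 0.006 m and z of ball1_mid in the frame of well2 between 0.011 and 0.022 m) or (horizontal distance between ball2_mid and well2 below 0.006 m and z of ball2_mid in the frame of well2 between 0.011 and 0.022 m)) and linear speed of each of ball0, ball1, ball2 below 0.02 m/s and contact force between jaw and ball0 below 0.2 N and contact force between jaw and ball1 below 0.2 N and contact force between jaw and ball2 below 0.2 N and contact force between jaw and carrier below 0.2 N and contact force between jaw and gilt_ball below 0.2 N and contact force between jaw and tape below 0.2 N and contact force between jaw and tin below 0.2 N and contact force between jaw and brush below 0.2 N and contact force between jaw and scraper below 0.2 N and contact force between jaw and driver below 0.2 N); the arm keeps its last pose, push and grip.
It fails at once if another thing on the table (brass ball, tape, tin, brush, scraper, screwdriver) is moved more than 30 mm (distance of any of gilt_ball_mid, tape, tin, brush, scraper, driver from where it was at the start of the episode above 0.03 m).
It fails at once if the carrier is shifted more than 20 mm (distance of carrier from where it was at the start of the episode above 0.02 m).
It fails at once if a white ball is dropped from more than about 3 cm or flung (moves faster than 0.8 m/s out of the fingers) ((linear speed of ball0 above 0.8 m/s and contact force between the fingers and ball0 below 0.05 N) or (linear speed of ball1 above 0.8 m/s and contact force between the fingers and ball1 below 0.05 N) or (linear speed of ball2 above 0.8 m/s and contact force between the fingers and ball2 below 0.05 N)).
It fails at once if the red length marker is shifted more than 4 mm (distance of length_mark from where it was at the start of the episode above 0.004 m).
It also fails if it takes over 64 s, if anything falls off the work surface, if the arm or the gripper's body presses on something with over 40 N, if the wrist force passes 120 N, or if a joint passes its speed limit or range.

## Working session

There is one attempt and no reset: what is moved stays moved. The work goes in short steps, Python scripts to look and compute and a shell command to move; the robot and the scene stay as the last step left them, time stands still between calls to the robot, and variables do not carry over. Pictures are saved under pics/ and viewed, at most 12 in all, crops included, and the job is handed in when it is done.

```bash
mkdir -p pics; cat > h.py <<'E'
import numpy as np, cv2
from rig import bot, cams, models
def w(cam,px,depth=None,z=None):
    c=cams.calibration(cam);K=np.array(c["mtx"]);R=np.array(c["R"]);t=np.array(c["t"])
    r=np.linalg.inv(K)@np.array([px[0],px[1],1.0]);o=-R.T@t;d=R.T@r
    s=depth if z is None else (z-o[2])/d[2]
    return o+s*d
def proj(cam,X):
    c=cams.calibration(cam);p=np.array(c["mtx"])@(np.array(c["R"])@np.array(X)+np.array(c["t"]));return p[:2]/p[2]
E
python3 - <<'E'
from h import *
for n in("top","side"):
    im,d=cams.capture(n);cv2.imwrite(f"pics/{n}0.png",im);np.save(f"pics/{n}d.npy",d)
Z={"ball0_mid":.0195,"ball1_mid":.0195,"ball2_mid":.0195,"well0":.01,"well1":.01,"well2":.01,"carrier":0,"holder":0,"grip":.0845,"pointer":.03,"length_mark":.03,"gilt_ball_mid":.0165,"tin":0,"tape":0}
for q in Z:
    for m in models.tip_of(q,"top")[:4]:
        print(q,round(m["conf"],2),np.round(m["position"],1),np.round(w("top",m["position"],z=Z[q]),4))
E
```

```text
ball0_mid 0.71 [391.6 241.9] [ 0.4426 -0.24    0.0195]
ball1_mid 0.69 [327.6 181.3] [ 0.5919 -0.0742  0.0195]
ball1_mid 0.66 [412.8 220.4] [ 0.4984 -0.2926  0.0195]
ball1_mid 0.64 [345.3 124. ] [ 0.7413 -0.1157  0.0195]
ball2_mid 0.72 [441.  155.7] [ 0.6657 -0.3622  0.0195]
ball2_mid 0.68 [429.1 192.4] [ 0.5707 -0.333   0.0195]
ball2_mid 0.46 [469.9 191.9] [ 0.5748 -0.4364  0.0195]
well0 0.91 [327.8 197. ] [ 0.5524 -0.0759  0.01  ]
well0 0.86 [324.9 162.9] [ 0.6404 -0.066   0.01  ]
well0 0.77 [327.6 179.9] [ 0.5965 -0.0742  0.01  ]
well1 0.91 [327.8 197. ] [ 0.5524 -0.0759  0.01  ]
well1 0.86 [324.9 162.9] [ 0.6404 -0.066   0.01  ]
well1 0.77 [327.6 179.9] [ 0.5965 -0.0742  0.01  ]
well2 0.91 [327.8 197. ] [ 0.5524 -0.0759  0.01  ]
well2 0.86 [324.9 162.9] [ 0.6404 -0.066   0.01  ]
well2 0.77 [327.6 179.9] [ 0.5965 -0.0742  0.01  ]
carrier 0.91 [329.2 179.6] [ 0.5985 -0.0784  0.    ]
holder 0.78 [239.  192.5] [0.5583 0.155  0.    ]
grip 0.7 [236.5 188.8] [0.5609 0.1448 0.0845]
length_mark 0.38 [216.  217.5] [0.4914 0.2046 0.03  ]
gilt_ball_mid 0.51 [296.7 132.9] [0.7155 0.0089 0.0165]
tin 0.58 [211.6 112.6] [0.7672 0.2358 0.    ]
tape 0.71 [347.8 125.2] [ 0.7431 -0.1233  0.    ]
tape 0.28 [242.4 193.1] [0.557  0.1461 0.    ]
tape 0.25 [326.7 161. ] [ 0.647  -0.0706  0.    ]
```

View pics/top0.png

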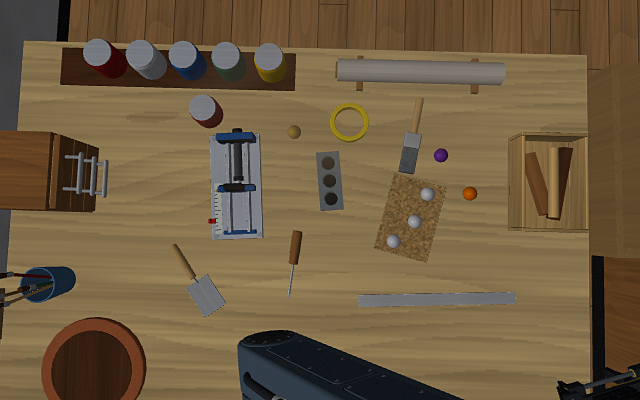

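View pics/side0.png

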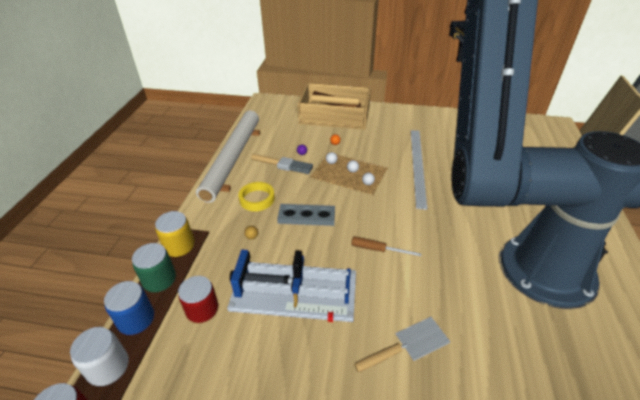

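Candidates for the white balls in the top view are white at (393,241), (414,221) and (428,194). The look-alikes are orange (470,193), purple (441,155) and gilt (294,132). The carrier wells are at about (328,163), (329,181) and (331,199). The grip is at (236,188) and the red marker at (212,221). Next I'll segment for precision and check one crop.

```bash
python3 - <<'E'
from h import *
im=cv2.imread("pics/top0.png");d=np.load("pics/topd.npy");hsv=cv2.cvtColor(im,cv2.COLOR_BGR2HSV)
def blobs(m,roi,amin,z,name):
    x0,y0,x1,y1=roi;M=np.zeros_like(m);M[y0:y1,x0:x1]=m[y0:y1,x0:x1]
    n,l,s,c=cv2.connectedComponentsWithStats(M.astype(np.uint8))
    for i in range(1,n):
        if s[i,4]>=amin:print(name,s[i],np.round(c[i],1),np.round(w("top",c[i],z=z),4))
    return M
H,S,V=[hsv[...,i].astype(int) for i in range(3)]
blobs((S<50)&(V>130),(375,170,446,262),20,.0195,"ball")
M=blobs((S<70)&(V>60)&(V<190),(308,145,350,215),100,.018,"carrier")
ys,xs=np.nonzero(cv2.morphologyEx(M.astype(np.uint8),cv2.MORPH_CLOSE,np.ones((15,15))))
r=cv2.minAreaRect(np.c_[xs,ys].astype(np.float32));print("rect",r)
B=cv2.boxPoints(r);P=np.array([w("top",b,z=.018) for b in B]);print(np.round(P,4),P.mean(0))
blobs((V<60),(315,150,345,212),10,.01,"well")
blobs(((H<8)|(H>172))&(S>150)&(V>80),(200,205,225,235),3,.02,"mark")
hb=blobs((H>100)&(H<125)&(S>120),(205,120,265,245),8,.062,"blue")
print("camera",w("top",(320,200),depth=0))
for p in [(393,241),(414,221),(428,194),(320,170),(330,205),(236,188),(212,221)]:print(p,w("top",p,depth=d[p[1],p[0]]))
print(bot.read_state()["tcp_rot"],bot.read_state()["opening"],cams.calibration("wrist"))
a=cv2.resize(im[115:250,205:265],None,fx=4.4,fy=4.4,interpolation=cv2.INTER_CUBIC);b=cv2.resize(im[140:275,310:425+35],None,fx=3.4,fy=4.4*1,interpolation=cv2.INTER_CUBIC)
cv2.imwrite("pics/crop0.png",np.hstack([a,b])[:, :800])
E
```

```text
ball [421 189   9  11  76] [424.9 194. ] [ 0.5662 -0.3223  0.0195]
ball [408 216   9  11  74] [411.8 221.4] [ 0.4957 -0.2902  0.0195]
ball [387 236   9  11  71] [390.8 241.4] [ 0.4439 -0.2378  0.0195]
carrier [ 316  151   28   60 1008] [329.3 180.1] [ 0.5953 -0.0783  0.018 ]
rect ((329.19659423828125, 180.35862731933594), (58.71315383911133, 23.751007080078125), 85.2363510131836)
[[ 0.6665 -0.0396  0.018 ]
 [ 0.6733 -0.1002  0.018 ]
 [ 0.5233 -0.1164  0.018 ]
 [ 0.5166 -0.0564  0.018 ]] [ 0.59492698 -0.07814886  0.018     ]
well [322 158  12  12  75] [327.8 164.6] [ 0.6361 -0.0737  0.01  ]
well [323 175  13  13 128] [329.2 180.6] [ 0.5948 -0.0784  0.01  ]
well [325 192  13  14 135] [330.7 198.3] [ 0.5492 -0.0834  0.01  ]
mark [208 219   2   4   8] [208.5 220.5] [0.4834 0.2259 0.02  ]
mark [211 219   5   4  19] [213.1 220.4] [0.4839 0.2142 0.02  ]
blue [216 132  40   8 256] [234.3 135.7] [0.6944 0.1603 0.062 ]
blue [244 185  12   7  64] [249.6 187.5] [0.5668 0.1174 0.062 ]
blue [218 186   9   6  38] [221.  188.9] [0.5614 0.1875 0.062 ]
blue [224 230  33   5 107] [240.2 231.8] [0.4578 
[... 394 characters left out ...]
2]
[[ 9.54792816e-01  2.97272060e-01 -5.71737868e-06]
 [ 2.97272058e-01 -9.54792813e-01 -8.97984125e-05]
 [-3.21534711e-05  8.40392623e-05 -9.99999996e-01]] 0.9988564402740759 {'mtx': array([[309.70691629,   0.        , 318.53619861],
       [  0.        , 309.70691629, 202.43073729],
       [  0.        ,   0.        ,   1.        ]]), 'tool_from_camera': array([[ 4.26773901e-04, -9.64941075e-01, -2.62466262e-01,
         7.05624702e-02],
       [ 9.99999890e-01,  4.62918922e-04, -7.58788100e-05,
        -1.01751891e-03],
       [ 1.94719180e-04, -2.62466201e-01,  9.64941167e-01,
        -1.37758357e-01],
       [ 0.00000000e+00,  0.00000000e+00,  0.00000000e+00,
         1.00000000e+00]])}
```

View pics/crop0.png

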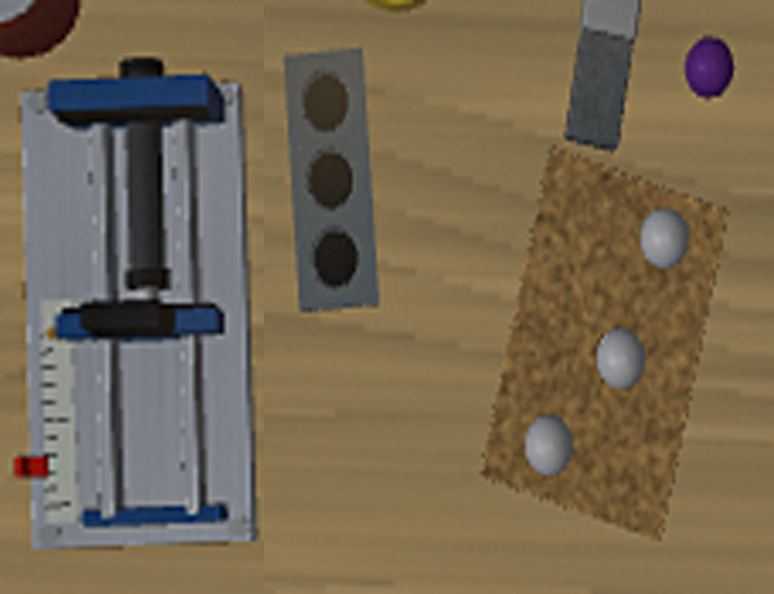

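The crop confirms three white balls on the cork, at about (427,194), (414,221) and (393,241). It also shows an empty carrier with its row along world x, tilted about 6°. I'll hover over the balls with the tool yaw aligned to the carrier.

```bash
python3 -m handwheel '[[0.03,0.03,0,0,0,-0.02],[0.06,0.055,0,0,0,-0.04],[0.09,0.08,0,0,0,-0.06],[0.12,0.11,0,0,0,-0.08],[0.15,0.14,0,0,0,-0.096],[0.18,0.17,-0.01,0,0,-0.096],[0.21,0.2,-0.01,0,0,-0.096],[0.235,0.225,-0.01,0,0,-0.096]]' 1 && python3 -m handwheel '[[0.02,0.02,0,0,0,0],[0.04,0.04,0,0,0,0],[0.06,0.06,0,0,0,0],[0.075,0.075,-0.01,0,0,0],[0.08,0.08,-0.02,0,0,0],[0.08,0.08,-0.02,0,0,0],[0.08,0.08,-0.02,0,0,0],[0.08,0.08,-0.02,0,0,0]]'
cat >> h.py <<'E'
def ray(px):
    c=cams.calibration("wrist");K=np.array(c["mtx"]);v=np.array([(px[0]-K[0,2])/K[0,0],(px[1]-K[1,2])/K[1,1]]);r=np.hypot(*v)
    return np.array([*(v*(np.sin(r)/r if r>1e-9 else 1)),np.cos(r)])
def ww(px,z,st):
    T=np.array(cams.calibration("wrist")["tool_from_camera"]);R=np.array(st["tcp_rot"]);p=np.array(st["position"])
    o=R@T[:3,3]+p;d=R@T[:3,:3]@ray(px);return o+d*(z-o[2])/d[2]
def wproj(X,st):
    T=np.array(cams.calibration("wrist")["tool_from_camera"]);K=np.array(cams.calibration("wrist")["mtx"]);R=np.array(st["tcp_rot"])
    q=R.T@(np.array(X)-np.array(st["position"]));q=T[:3,:3].T@(q-T[:3,3]);th=np.arctan2(np.hypot(q[0],q[1]),q[2]);return K[:2,2]+K[0,0]*th*q[:2]/np.hypot(q[0],q[1])
def wcap(name=None):
    st=bot.read_state();im,d=cams.capture("wrist")
    if name:cv2.imwrite(f"pics/{name}.png",im)
    return st,im,d
E
python3 - <<'E'
from h import *
st,im,d=wcap("w1");print(st["position"],st["tcp_rot"])
for q,z in(("ball0_mid",.0195),("well1",.01),("carrier",0)):
    for m in models.tip_of(q,"wrist")[:6]:print(q,round(m["conf"],2),np.round(m["position"],1),np.round(ww(m["position"],z,st),4))
hsv=cv2.cvtColor(im,cv2.COLOR_BGR2HSV)
M=((hsv[...,1]<45)&(hsv[...,2]>90)).astype(np.uint8)
n,l,s,c=cv2.connectedComponentsWithStats(M)
for i in range(1,n):
    if s[i,4]>150:print(s[i],np.round(c[i],1),np.round(ww(c[i],.0195,st),4))
E
```

```text
time_s: 1.47
position: [0.4218, -0.3697, 0.2372]
tcp_rot: [[0.994, 0.11, -0.0], [0.11, -0.994, 0.001], [-0.0, -0.001, -1.0]]
force: [0.5, -0.4, 2.0]
opening: 0.999
grasp_force: 0.0
time_s: 2.13
position: [0.5001, -0.2927, 0.2175]
tcp_rot: [[0.994, 0.109, -0.001], [0.109, -0.994, -0.0], [-0.001, 0.0, -1.0]]
force: [-0.2, -0.0, -0.6]
opening: 0.998
grasp_force: 0.0
[ 0.50010642 -0.29272307  0.21750492] [[ 9.94084737e-01  1.08605715e-01 -5.78602665e-04]
 [ 1.08605582e-01 -9.94084887e-01 -2.56219185e-04]
 [-6.03007032e-04  1.91864102e-04 -9.99999800e-01]]
ball0_mid 0.74 [272.1 222.9] [ 0.4489 -0.2436  0.0195]
well1 0.89 [158.1 129.5] [ 0.5463 -0.0914  0.01  ]
well1 0.62 [148.3  53.2] [ 0.6415 -0.0674  0.01  ]
well1 0.58 [151.2  94.4] [ 0.5893 -0.0781  0.01  ]
carrier 0.68 [153.4  90.8] [ 0.5944 -0.075   0.    ]
[ 298    0   59   80 2821] [325.7  36.7] [ 0.663  -0.2818  0.0195]
[  11   21   55  178 6947] [ 39.1 115.9] [0.5658 0.1312 0.0195]
[ 128   29   45  126 3674] [150.1  92.7] [ 0.5908 -0.0819  0.0195]
[342 114  33  32 825] [357.8 129.4] [ 0.5649 -0.3275  0.0195]
[306 174  32  32 791] [321.6 189.5] [ 0.4943 -0.296   0.0195]
[257 213  30  30 720] [271.4 227.5] [ 0.4431 -0.2431  0.0195]
[ 16 241  18  25 255] [ 24.3 253.2] [0.3273 0.2217 0.0195]
[ 160  265  317   23 4760] [318.2 277.5] [ 0.3839 -0.3042  0.0195]
[211 309  84  17 989] [251.3 317.6] [ 0.3098 -0.2218  0.0195]
[  0 383  31  17 380] [ 12.7 392.7] [-0.2904  0.6535  0.0195]
```

View pics/w1.png

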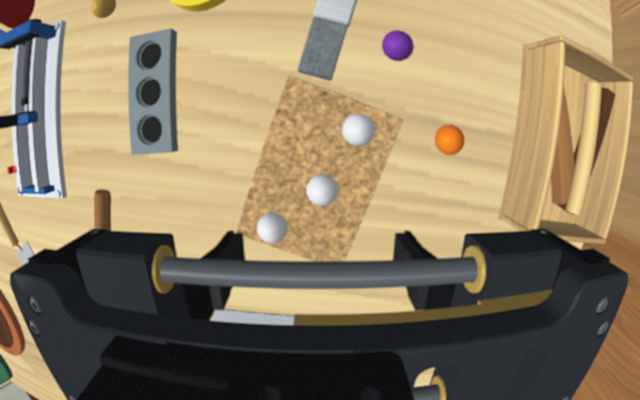

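The wrist view shows white balls at (358,129), (321,190) and (271,227). Orange is at (450,139) and purple at (397,45), and the results agree with the top view within 2 mm. I'll grasp the middle ball first.

```bash
python3 -m handwheel '[[-0.0045,-0.0035,-0.03,0,0,0],[-0.0045,-0.0035,-0.06,0,0,0],[-0.0045,-0.0035,-0.09,0,0,0],[-0.0045,-0.0035,-0.12,0,0,0],[-0.0045,-0.0035,-0.15,0,0,0],[-0.0045,-0.0035,-0.17,0,0,0],[-0.0045,-0.0035,-0.18,0,0,0],[-0.0045,-0.0035,-0.18,0,0,0]]' 0.3 && python3 -m handwheel '[[0,0,0,0,0,0],[0,0,0,0,0,0],[0,0,0,0,0,0],[0,0,0,0,0,0],[0,0,0,0,0,0],[0,0,0,0,0,0],[0,0,0,0,0,0],[0,0,0,0,0,0]]' -1
```

```text
time_s: 3.0
position: [0.495, -0.2949, 0.0355]
tcp_rot: [[0.994, 0.109, -0.003], [0.109, -0.994, 0.003], [-0.003, -0.003, -1.0]]
force: [0.4, 0.4, 0.1]
opening: 0.659
grasp_force: 0.0
time_s: 3.67
position: [0.4971, -0.2959, 0.0389]
tcp_rot: [[0.994, 0.11, 0.002], [0.11, -0.994, -0.002], [0.002, 0.002, -1.0]]
force: [-1.0, 0.1, 6.8]
opening: 0.391
grasp_force: 30.0
```

```bash
python3 -m handwheel '[[0,0,0.01,0,0,0],[0,0,0.02,0,0,0],[0,0,0.035,0,0,0],[0,0,0.05,0,0,0],[0,0,0.06,0,0,0],[0,0,0.06,0,0,0],[0,0,0.06,0,0,0],[0,0,0.06,0,0,0]]'; python3 - <<'E'
from h import *
st,im,d=wcap("w2");print(st["position"],st["opening"],st["grasp_force"],st["force"]);cv2.imwrite("pics/w2c.png",cv2.resize(im[120:300,180:460],None,fx=2.8,fy=2.8))
si,_=cams.capture("side");p=proj("side",st["position"]).astype(int);print(p);x,y=p
cv2.imwrite("pics/s2c.png",cv2.resize(si[y-50:y+50,x-65:x+65],None,fx=6,fy=6,interpolation=cv2.INTER_CUBIC))
E
```

```text
time_s: 4.33
position: [0.496, -0.2949, 0.0973]
tcp_rot: [[0.994, 0.11, -0.001], [0.11, -0.994, 0.001], [-0.001, -0.001, -1.0]]
force: [0.1, -0.5, 0.0]
opening: 0.391
grasp_force: 30.0
[ 0.49596662 -0.29490775  0.09727718] 0.39078497391851347 29.99996861850377 [ 0.09775418 -0.51093953  0.03753109]
[353 144]
```

View pics/s2c.png

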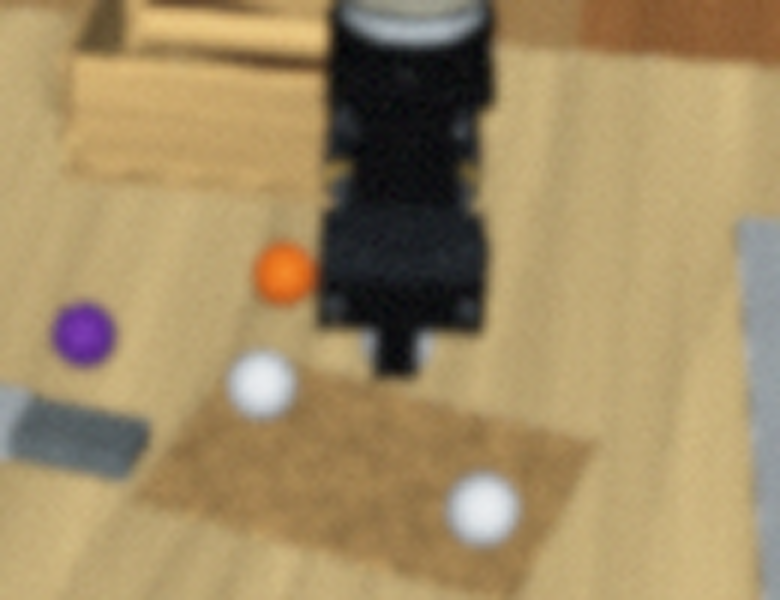

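View pics/w2c.png

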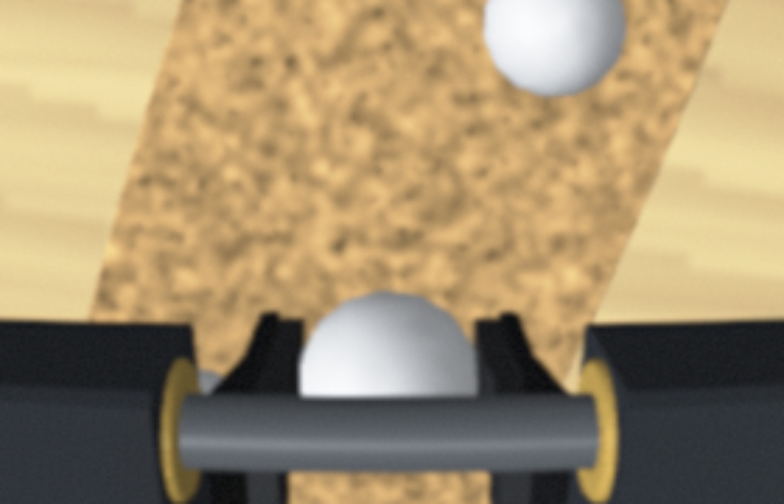

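```bash
cat >> h.py <<'E'
from scipy.optimize import least_squares
def heldball(st,im,d,c0=(0,0,.019)):
    # fit a 18 mm sphere to depth; tool coordinates
    T=np.array(cams.calibration("wrist")["tool_from_camera"]);P=[]
    for v in range(200,290):
        for u in range(270,370):
            if d[v,u]>0 and im[v,u].min()>100 and np.ptp(im[v,u].astype(int))<40:
                r=ray((u,v));P.append(T[:3,:3]@(r*d[v,u]/r[2])+T[:3,3])
    P=np.array(P);P=P[np.linalg.norm(P-c0,axis=1)<.03]
    f=least_squares(lambda c:np.linalg.norm(P-c,axis=1)-.018,c0,loss="soft_l1",f_scale=.001)
    return f.x,len(P),np.abs(f.fun).mean()
E
python3 - <<'E'
from h import *
st,im,d=wcap();print(heldball(st,im,d))
E
```

```text
(array([-0.00299616, -0.00083073,  0.01901843]), 1963, np.float64(0.0003937845242045874))
```

The ball is held square, its centre 19 mm ahead of the TCP as planned. Next I'll hover over the carrier and measure the wells close up.

```bash
python3 -m handwheel '[[0.01,0.02,0.03,0,0,0],[0.025,0.05,0.06,0,0,0],[0.04,0.085,0.08,0,0,0],[0.055,0.12,0.08,0,0,0],[0.07,0.15,0.08,0,0,0],[0.085,0.18,0.08,0,0,0],[0.095,0.205,0.08,0,0,0],[0.1,0.217,0.08,0,0,0]]'; python3 -m handwheel '[[0,0,0,0,0,0],[0,0,0,0,0,0],[0,0,0,0,0,0],[0,0,0,0,0,0],[0,0,0,0,0,0],[0,0,0,0,0,0],[0,0,0,0,0,0],[0,0,0,0,0,0]]' | grep pos;  python3 - <<'E'
from h import *
st,im,d=wcap("w3");print(st["position"],heldball(st,im,d))
g=cv2.cvtColor(im,cv2.COLOR_BGR2GRAY)
M=(g<70).astype(np.uint8)
n,l,s,c=cv2.connectedComponentsWithStats(M)
for i in range(1,n):
    if 150<s[i,4]<3000:print(s[i],np.round(c[i],1),np.round(ww(c[i],.010,st),4),np.round(ww(c[i],.018,st),4))
for m in models.tip_of("well1","wrist")[:4]:print(round(m["conf"],2),np.round(m["position"],1),np.round(ww(m["position"],.01,st),4))
hsv=cv2.cvtColor(im,cv2.COLOR_BGR2HSV);
# carrier top from depth
P=[]
for v in range(0,300,2):
    for u in range(200,440,2):
        if d[v,u]>0:
            r=ray((u,v));T=np.array(cams.calibration("wrist")["tool_from_camera"]);X=np.array(st["tcp_rot"])@(T[:3,:3]@(r*d[v,u]/r[2])+T[:3,3])+st["position"]
            if .014<X[2]<.022:P.append(X)
P=np.array(P);print(len(P),P.min(0),P.max(0),cv2.minAreaRect(P[:,:2].astype(np.float32)*1000))
E
```

```text
time_s: 5.15
position: [0.5968, -0.0748, 0.1769]
tcp_rot: [[0.994, 0.113, -0.001], [0.113, -0.994, 0.001], [-0.001, -0.001, -1.0]]
force: [-0.5, 0.8, -0.7]
opening: 0.387
grasp_force: 30.0
position: [0.5962, -0.0788, 0.1776]Traceback (most recent call last):
  File "<stdin>", line 2, in <module>
  File "h.py", line 30, in heldball
    r=ray((u,v));P.append(T[:3,:3]@(r*d[v,u]/r[2])+T[:3,3])
  File "h.py", line 11, in ray
    c=cams.calibration("wrist");K=np.array(c["mtx"]);v=np.array([(px[0]-K[0,2])/K[0,0],(px[1]-K[1,2])/K[1,1]]);r=np.hypot(*v)
ValueError: time passes only in moves, steps and waits
```

View pics/w3.png

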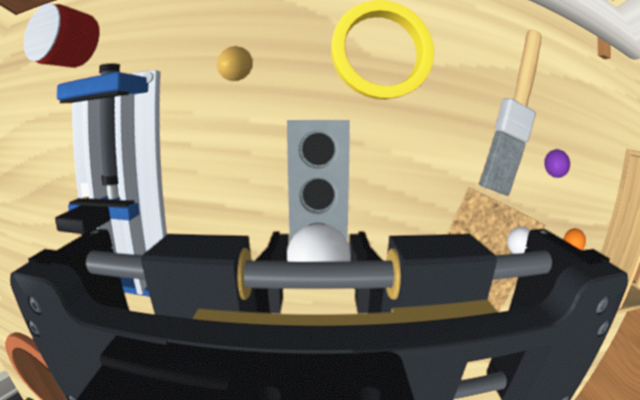

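Two wells are visible at (318,149) and (318,193), with the third hidden under the held ball. The carrier is square to the tool. I'll cache the calibration and measure.

```bash
sed -i 's/cams\.calibration(/cal(/g' h.py; sed -i '2a import functools\n@functools.lru_cache(None)\ndef cal(n):return cams.calibration(n)' h.py; python3 - <<'E'
from h import *
st,im,d=wcap();print(st["position"],heldball(st,im,d))
g=cv2.cvtColor(im,cv2.COLOR_BGR2GRAY)
n,l,s,c=cv2.connectedComponentsWithStats((g<70).astype(np.uint8))
for i in range(1,n):
    if 300<s[i,4]<3000 and c[i][1]<230 and 280<c[i][0]<350:print(s[i],np.round(c[i],1),np.round(ww(c[i],.010,st),4),np.round(ww(c[i],.018,st),4))
print([np.round(ww(p,.018,st),4) for p in((288,121),(350,121))])
for m in models.tip_of("well1","wrist")[:4]:print(round(m["conf"],2),np.round(m["position"],1),np.round(ww(m["position"],.01,st),4))
E
```

```text
[ 0.59621698 -0.07863388  0.17760495] (array([-0.0029419 , -0.00083191,  0.01900421]), 1977, np.float64(0.000393786555799306))
[303 134  31  31 760] [318.1 148.6] [ 0.6381 -0.0728  0.01  ] [ 0.6388 -0.0727  0.018 ]
[303 179  31  30 709] [318.1 193.8] [ 0.5925 -0.0778  0.01  ] [ 0.5944 -0.0776  0.018 ]
[array([ 0.6624, -0.0413,  0.018 ]), array([ 0.6689, -0.1   ,  0.018 ])]
0.95 [318.3 195.8] [ 0.5904 -0.0782  0.01  ]
0.9 [321.1 234. ] [ 0.5495 -0.0857  0.01  ]
0.77 [313.9 146.6] [ 0.6396 -0.0684  0.01  ]
0.27 [122.6 199.2] [0.5621 0.1511 0.01  ]
```

```bash
python3 -m handwheel '[[0.02,0.002,0,0,0,0],[0.04,0.005,-0.01,0,0,0],[0.045,0.005,-0.035,0,0,0],[0.045,0.005,-0.06,0,0,0],[0.045,0.005,-0.085,0,0,0],[0.045,0.005,-0.105,0,0,0],[0.045,0.005,-0.12,0,0,0],[0.045,0.005,-0.12,0,0,0]]' && python3 -m handwheel '[[0,0,-0.003,0,0,0],[0,0,-0.006,0,0,0],[0,0,-0.009,0,0,0],[0,0,-0.011,0,0,0],[0,0,-0.011,0,0,0],[0,0,-0.011,0,0,0],[0,0,-0.011,0,0,0],[0,0,-0.011,0,0,0]]'
```

```text
time_s: 6.63
position: [0.6388, -0.0724, 0.0539]
tcp_rot: [[0.994, 0.11, -0.007], [0.11, -0.994, 0.002], [-0.007, -0.003, -1.0]]
force: [-0.6, 0.5, -0.0]
opening: 0.388
grasp_force: 30.0
time_s: 7.3
position: [0.6415, -0.0733, 0.0469]
tcp_rot: [[0.994, 0.11, 0.001], [0.11, -0.994, -0.0], [0.001, 0.0, -1.0]]
force: [0.0, -0.6, -0.5]
opening: 0.386
grasp_force: 30.0
```

```bash
python3 -m handwheel '[[0,0,-0.001,0,0,0],[0,0,-0.001,0,0,0],[0,0,-0.001,0,0,0],[0,0,0,0,0,0],[0,0,0,0,0,0],[0,0,0.02,0,0,0],[0,0,0.05,0,0,0],[0,0,0.085,0,0,0]]' 0.3 && python3 -m handwheel '[[-0.01,0,0.03,0,0,0],[-0.03,0,0.05,0,0,0],[-0.045,-0.005,0.05,0,0,0],[-0.045,-0.005,0.05,0,0,0],[-0.045,-0.005,0.05,0,0,0],[-0.045,-0.005,0.05,0,0,0],[-0.045,-0.005,0.05,0,0,0],[-0.045,-0.005,0.05,0,0,0]]'; python3 - <<'E'
from h import *
st,im,d=wcap("w4");print(st["position"])
hsv=cv2.cvtColor(im,cv2.COLOR_BGR2HSV);M=((hsv[...,1]<45)&(hsv[...,2]>165)).astype(np.uint8)
n,l,s,c=cv2.connectedComponentsWithStats(M)
for i in range(1,n):
    if 300<s[i,4]<3000 and c[i][1]<240:print("w",s[i],np.round(c[i],1),np.round(ww(c[i],.0265,st),4))
g=cv2.cvtColor(im,cv2.COLOR_BGR2GRAY)
n,l,s,c=cv2.connectedComponentsWithStats((g<70).astype(np.uint8))
for i in range(1,n):
    if 300<s[i,4]<3000 and c[i][1]<250 and 280<c[i][0]<350:print("d",s[i],np.round(c[i],1),np.round(ww(c[i],.010,st),4),np.round(ww(c[i],.018,st),4))
cv2.imwrite("pics/w4c.png",cv2.resize(im[80:300,220:420],None,fx=2.5,fy=2.5))
E
```

```text
time_s: 7.97
position: [0.6397, -0.0728, 0.1304]
tcp_rot: [[0.994, 0.109, -0.005], [0.109, -0.994, 0.001], [-0.005, -0.002, -1.0]]
force: [0.3, -0.2, 0.3]
opening: 0.65
grasp_force: 0.0
time_s: 8.63
position: [0.5968, -0.0781, 0.1807]
tcp_rot: [[0.994, 0.11, -0.001], [0.11, -0.994, 0.0], [-0.001, -0.0, -1.0]]
force: [0.1, -0.4, -0.1]
opening: 0.651
grasp_force: 0.0
[ 0.59678008 -0.07808595  0.18066582]
w [ 545    0   95   60 2518] [607.8  19.9] [ 0.8871 -0.4411  0.0265]
w [  26    4   35   58 1462] [43.  32.1] [0.7753 0.3013 0.0265]
w [117  97  11 102 629] [121.1 148.4] [0.6244 0.1421 0.0265]
w [ 494   99   41   44 1179] [514.1 119.7] [ 0.7021 -0.2764  0.0265]
w [  74  101   22   97 1562] [ 83.6 148.7] [0.622  0.2017 0.0265]
w [299 132  31  37 882] [314.7 149.9] [ 0.6382 -0.069   0.0265]
w [113 219  20  28 420] [122.3 230.9] [0.5279 0.1464 0.0265]
w [507 228  21  22 317] [518.3 237.3] [ 0.5712 -0.3188  0.0265]
d [304 179  30  30 701] [318.6 193.5] [ 0.5925 -0.0777  0.01  ] [ 0.5945 -0.0775  0.018 ]
d [305 223  29  27 598] [318.7 235.8] [ 0.5464 -0.0829  0.01  ] [ 0.5495 -0.0826  0.018 ]
```

View pics/w4c.png

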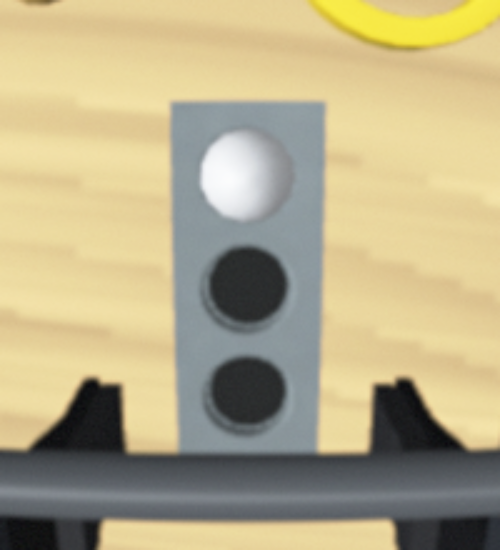

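The first ball sits centred in the far well. Next is the second ball, the one furthest along the mat.

```bash
python3 -m handwheel '[[-0.004,-0.03,0,0,0,0],[-0.008,-0.065,0,0,0,0],[-0.012,-0.1,0,0,0,0],[-0.016,-0.135,0,0,0,0],[-0.02,-0.17,0,0,0,0],[-0.025,-0.205,0,0,0,0],[-0.0295,-0.235,0,0,0,0],[-0.0295,-0.2485,-0.02,0,0,0]]' 0.3 && python3 -m handwheel '[[0,0,-0.025,0,0,0],[0,0,-0.055,0,0,0],[0,0,-0.085,0,0,0],[0,0,-0.11,0,0,0],[0,0,-0.124,0,0,0],[0,0,-0.124,0,0,0],[0,0,-0.124,0,0,0],[0,0,-0.124,0,0,0]]' && python3 -m handwheel '[[0,0,0,0,0,0],[0,0,0,0,0,0],[0,0,0,0,0,0],[0,0,0,0,0,0],[0,0,0.02,0,0,0],[0,0,0.05,0,0,0],[0,0,0.085,0,0,0],[0,0,0.12,0,0,0]]' -1 && python3 -m handwheel '[[0.004,0.03,0.01,0,0,0],[0.008,0.065,0.02,0,0,0],[0.012,0.1,0.02,0,0,0],[0.016,0.135,0.02,0,0,0],[0.02,0.17,0.02,0,0,0],[0.025,0.205,0.02,0,0,0],[0.029,0.235,0.02,0,0,0],[0.029,0.2485,0.02,0,0,0]]'; python3 - <<'E'
from h import *
st,im,d=wcap();print(st["position"],st["opening"],heldball(st,im,d))
E
```

```text
time_s: 9.35
position: [0.5687, -0.3333, 0.1647]
tcp_rot: [[0.994, 0.106, 0.007], [0.107, -0.994, -0.008], [0.006, 0.009, -1.0]]
force: [1.0, -0.2, 0.5]
opening: 0.649
grasp_force: 0.0
time_s: 10.02
position: [0.5679, -0.3274, 0.0388]
tcp_rot: [[0.994, 0.11, 0.002], [0.11, -0.994, -0.002], [0.002, 0.002, -1.0]]
force: [-0.1, -1.5, 0.6]
opening: 0.649
grasp_force: 0.0
time_s: 10.68
position: [0.5662, -0.3263, 0.1584]
tcp_rot: [[0.994, 0.109, -0.001], [0.109, -0.994, 0.001], [-0.001, -0.001, -1.0]]
force: [0.4, -0.4, 0.2]
opening: 0.391
grasp_force: 30.0
time_s: 11.35
position: [0.5957, -0.0743, 0.178]
tcp_rot: [[0.994, 0.113, 0.0], [0.113, -0.994, 0.001], [0.0, -0.001, -1.0]]
force: [-0.5, 0.9, 0.2]
opening: 0.394
grasp_force: 30.0
[ 0.59574952 -0.07426566  0.177977  ] 0.39385401928020675 (array([-0.00199802, -0.00082582,  0.01987566]), 2114, np.float64(0.0004070649979547572))
```

```bash
python3 -m handwheel '[[-0.001,0,0,0,0,0],[-0.001,0,-0.01,0,0,0],[-0.001,0,-0.035,0,0,0],[-0.001,0,-0.06,0,0,0],[-0.001,0,-0.085,0,0,0],[-0.001,0,-0.105,0,0,0],[-0.001,0,-0.118,0,0,0],[-0.001,0,-0.118,0,0,0]]' && python3 -m handwheel '[[0,0,-0.003,0,0,0],[0,0,-0.006,0,0,0],[0,0,-0.009,0,0,0],[0,0,-0.012,0,0,0],[0,0,-0.012,0,0,0],[0,0,-0.012,0,0,0],[0,0,-0.012,0,0,0],[0,0,-0.012,0,0,0]]' && python3 -m handwheel '[[0,0,-0.001,0,0,0],[0,0,-0.001,0,0,0],[0,0,-0.001,0,0,0],[0,0,0,0,0,0],[0,0,0,0,0,0],[0,0,0.03,0,0,0],[0,0,0.065,0,0,0],[0,0,0.1,0,0,0]]' 0.3
```

```text
time_s: 12.07
position: [0.5925, -0.0794, 0.0561]
tcp_rot: [[0.994, 0.107, -0.006], [0.107, -0.994, 0.002], [-0.006, -0.002, -1.0]]
force: [-1.3, 0.4, -0.2]
opening: 0.388
grasp_force: 30.0
time_s: 12.73
position: [0.595, -0.0782, 0.0479]
tcp_rot: [[0.994, 0.11, 0.001], [0.11, -0.994, -0.0], [0.001, 0.0, -1.0]]
force: [0.4, -0.3, 0.0]
opening: 0.389
grasp_force: 30.0
time_s: 13.4
position: [0.594, -0.078, 0.1477]
tcp_rot: [[0.994, 0.109, -0.003], [0.109, -0.994, 0.001], [-0.003, -0.001, -1.0]]
force: [0.9, -0.1, -0.0]
opening: 0.647
grasp_force: 0.0
```

```bash
python3 -m handwheel '[[-0.015,-0.018,0.02,0,0,0],[-0.035,-0.04,0.03,0,0,0],[-0.06,-0.065,0.03,0,0,0],[-0.085,-0.09,0.03,0,0,0],[-0.11,-0.115,0.03,0,0,0],[-0.13,-0.14,0.02,0,0,0],[-0.1495,-0.164,0,0,0,0],[-0.1495,-0.164,-0.01,0,0,0]]' 0.3 && python3 -m handwheel '[[0,0,-0.02,0,0,0],[0,0,-0.04,0,0,0],[0,0,-0.065,0,0,0],[0,0,-0.09,0,0,0],[0,0,-0.1,0,0,0],[0,0,-0.1,0,0,0],[0,0,-0.1,0,0,0],[0,0,-0.1,0,0,0]]' && python3 -m handwheel '[[0,0,0,0,0,0],[0,0,0,0,0,0],[0,0,0,0,0,0],[0,0,0,0,0,0],[0,0,0.02,0,0,0],[0,0,0.05,0,0,0],[0,0,0.085,0,0,0],[0,0,0.12,0,0,0]]' -1 && python3 -m handwheel '[[0.01,0.012,0.01,0,0,0],[0.025,0.035,0.02,0,0,0],[0.045,0.065,0.02,0,0,0],[0.065,0.095,0.02,0,0,0],[0.08,0.12,0.02,0,0,0],[0.095,0.145,0.02,0,0,0],[0.1045,0.159,0.02,0,0,0],[0.1045,0.159,0.02,0,0,0]]'; python3 - <<'E'
from h import *
st,im,d=wcap();print(st["position"],st["opening"],heldball(st,im,d))
hsv=cv2.cvtColor(im,cv2.COLOR_BGR2HSV);M=((hsv[...,1]<45)&(hsv[...,2]>165)).astype(np.uint8)
n,l,s,c=cv2.connectedComponentsWithStats(M)
for i in range(1,n):
    if 300<s[i,4]<3000 and 270<c[i][0]<360 and c[i][1]<300:print("w",s[i],np.round(c[i],1),np.round(ww(c[i],.0265,st),4))
E
```

```text
time_s: 14.07
position: [0.4424, -0.2456, 0.1368]
tcp_rot: [[0.994, 0.105, -0.001], [0.105, -0.994, -0.001], [-0.001, 0.001, -1.0]]
force: [-0.2, 0.5, -0.7]
opening: 0.65
grasp_force: 0.0
time_s: 14.73
position: [0.446, -0.2425, 0.0385]
tcp_rot: [[0.994, 0.11, 0.001], [0.11, -0.994, -0.001], [0.001, 0.001, -1.0]]
force: [-0.4, 0.7, -0.4]
opening: 0.65
grasp_force: 0.0
time_s: 15.4
position: [0.4446, -0.2417, 0.1585]
tcp_rot: [[0.994, 0.109, -0.001], [0.109, -0.994, 0.001], [-0.001, -0.001, -1.0]]
force: [0.1, -0.4, -0.6]
opening: 0.39
grasp_force: 30.0
time_s: 16.07
position: [0.5513, -0.0803, 0.1779]
tcp_rot: [[0.994, 0.113, 0.002], [0.113, -0.994, 0.0], [0.002, -0.0, -1.0]]
force: [0.4, -0.5, 1.0]
opening: 0.39
grasp_force: 30.0
[ 0.5512673  -0.08025583  0.17786316] 0.38995451206595216 (array([-0.00214618, -0.00077295,  0.0200712 ]), 2091, np.float64(0.00040061396662011654))
w [303  83  31  38 917] [318.1 101. ] [ 0.6392 -0.069   0.0265]
w [304 133  31  37 876] [319.1 150.8] [ 0.5929 -0.0751  0.0265]
w [ 288  225   50   37 1405] [310.5 245.8] [ 0.4971 -0.0774  0.0265]
```

```bash
python3 -m handwheel '[[-0.001,0,0,0,0,0],[-0.001,0,-0.01,0,0,0],[-0.001,0,-0.035,0,0,0],[-0.001,0,-0.06,0,0,0],[-0.001,0,-0.085,0,0,0],[-0.001,0,-0.105,0,0,0],[-0.001,0,-0.118,0,0,0],[-0.001,0,-0.118,0,0,0]]' && python3 -m handwheel '[[0,0,-0.003,0,0,0],[0,0,-0.006,0,0,0],[0,0,-0.009,0,0,0],[0,0,-0.012,0,0,0],[0,0,-0.012,0,0,0],[0,0,-0.012,0,0,0],[0,0,-0.012,0,0,0],[0,0,-0.012,0,0,0]]' && python3 -m handwheel '[[0,0,-0.001,0,0,0],[0,0,-0.001,0,0,0],[0,0,-0.001,0,0,0],[0,0,0,0,0,0],[0,0,0,0,0,0],[0,0,0.03,0,0,0],[0,0,0.065,0,0,0],[0,0,0.1,0,0,0]]' 0.3
```

```text
time_s: 16.78
position: [0.5458, -0.0838, 0.0562]
tcp_rot: [[0.994, 0.107, -0.007], [0.107, -0.994, 0.002], [-0.007, -0.003, -1.0]]
force: [-0.7, -0.0, -1.4]
opening: 0.388
grasp_force: 30.0
time_s: 17.45
position: [0.549, -0.0832, 0.0479]
tcp_rot: [[0.994, 0.11, 0.001], [0.11, -0.994, -0.0], [0.001, 0.0, -1.0]]
force: [0.7, 0.3, -0.8]
opening: 0.39
grasp_force: 30.0
time_s: 18.12
position: [0.5479, -0.0829, 0.1478]
tcp_rot: [[0.994, 0.11, -0.003], [0.11, -0.994, 0.001], [-0.003, -0.001, -1.0]]
force: [0.4, -0.6, -0.9]
opening: 0.646
grasp_force: 0.0
```

```bash
python3 -m handwheel '[[0,0,0.04,0,0,0.05],[0,0.02,0.08,0,0,0.1],[0,0.05,0.1,0,0,0.16],[-0.005,0.08,0.1,0,0,0.22],[-0.01,0.11,0.1,0,0,0.28],[-0.01,0.14,0.1,0,0,0.34],[-0.015,0.17,0.1,0,0,0.4],[-0.015,0.2,0.1,0,0,0.45]]' 1 && python3 -m handwheel '[[0,0.02,0,0,0,0.06],[0,0.04,0,0,0,0.12],[0,0.053,0,0,0,0.18],[0,0.053,0,0,0,0.24],[0,0.053,0,0,0,0.3],[0,0.053,0,0,0,0.309],[0,0.053,0,0,0,0.309],[0,0.053,0,0,0,0.309]]'; python3 - <<'E'
from h import *
st,im,d=wcap("w5");print(st["position"],st["tcp_rot"],st["joint_positions"])
for q,z in(("grip",.0845),("pointer",.02),("length_mark",.02),("jaw",0),("holder",0)):
    for m in models.tip_of(q,"wrist")[:3]:print(q,round(m["conf"],2),np.round(m["position"],1),np.round(ww(m["position"],z,st),4))
ti,_=cams.capture("top")
hsv=cv2.cvtColor(ti,cv2.COLOR_BGR2HSV)
for m in models.tip_of("ball0_mid","top")[:4]+models.tip_of("pointer","top")[:2]+models.tip_of("length_mark","top")[:2]:print(m)
cv2.imwrite("pics/w5c.png",np.vstack([cv2.resize(im[60:360],None,fx=.98,fy=.98),cv2.resize(ti[140:220,290:450],(627,300))]))
E
```

```text
time_s: 18.78
position: [0.5324, 0.1182, 0.2477]
tcp_rot: [[0.527, 0.85, -0.001], [0.85, -0.527, -0.0], [-0.001, -0.001, -1.0]]
force: [0.1, -1.3, -0.0]
opening: 0.999
grasp_force: 0.0
time_s: 19.45
position: [0.5337, 0.1696, 0.2475]
tcp_rot: [[-0.054, 0.999, -0.0], [0.999, 0.054, -0.0], [-0.0, -0.0, -1.0]]
force: [-0.8, -0.0, 0.3]
opening: 1.0
grasp_force: 0.0
[0.53370684 0.16960834 0.24754168] [[-5.41962731e-02  9.98530295e-01 -1.20488308e-04]
 [ 9.98530302e-01  5.41962721e-02 -1.12527440e-05]
 [-4.70618865e-06 -1.20921083e-04 -9.99999993e-01]] [6.19747308e+00 2.52141673e+01 9.15320413e+01 1.16790238e-04
 6.32607241e+01 3.09068069e+00]
grip 0.88 [350.  211.2] [0.5654 0.1527 0.0845]
pointer 0.78 [343.2 145.5] [0.5591 0.2137 0.02  ]
length_mark 0.7 [279.2 144. ] [0.4836 0.2116 0.02  ]
jaw 0.95 [340.4 192.6] [0.5615 0.1517 0.    ]
jaw 0.7 [341.4 145.1] [0.5586 0.2125 0.    ]
holder 0.7 [341.4 190.6] [0.5626 0.1544 0.    ]
{'position': [213.3, 190.1], 'conf': 0.78}
```

View pics/w5c.png

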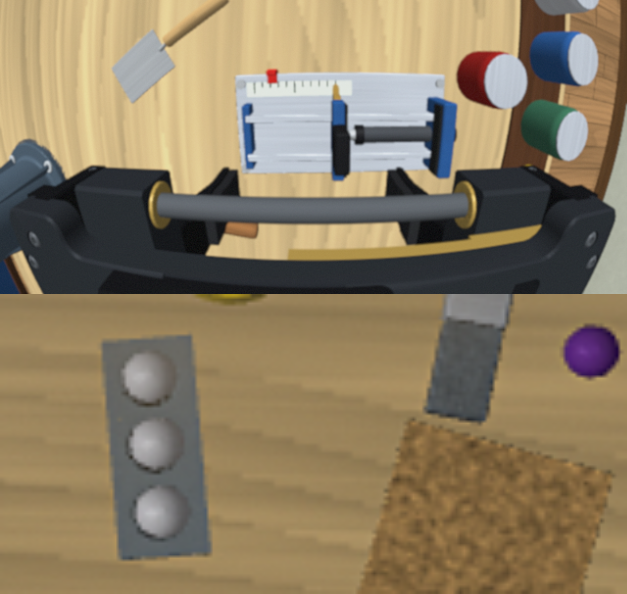

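The wrist picture shows the pointer tip at (343,145), the red marker at (278,138) and the grip at about (350,215). The top crop shows all three balls seated. Now I'll measure the grip, pointer and marker more finely.

```bash
python3 - <<'E'
from h import *
st,im,d=wcap();T=cal("wrist")["tool_from_camera"];R=np.array(st["tcp_rot"]);p=np.array(st["position"])
def P(u,v):
    r=ray((u,v));return R@(T[:3,:3]@(r*d[v,u]/r[2])+T[:3,3])+p
G=np.array([X for v in range(150,260) for u in range(320,385) if d[v,u]>0 and .1<(X:=P(u,v))[2]<.112])
if len(G):print("grip top",len(G),G.min(0),G.max(0),cv2.minAreaRect((G[:,:2]*1000).astype(np.float32)))
hsv=cv2.cvtColor(im,cv2.COLOR_BGR2HSV);H,S,V=[hsv[...,i].astype(int) for i in range(3)]
for nm,M,roi in(("red",((H<8)|(H>172))&(S>140),(260,110,300,160)),("brass",(H>12)&(H<30)&(S>110),(330,130,356,165))):
    x0,y0,x1,y1=roi;ys,xs=np.nonzero(M[y0:y1,x0:x1]);xs+=x0;ys+=y0
    print(nm,len(xs),xs.min(),xs.max(),ys.min(),ys.max(),xs.mean(),ys.mean())
    Q=np.array([P(u,v) for u,v in zip(xs,ys) if d[v,u]>0]);print(np.median(Q,0),Q.min(0),Q.max(0))
    q=Q@R;q0=p@R;print("along tool y: min/mean/max",q[:,1].min()-q0[1],q[:,1].mean()-q0[1],q[:,1].max()-q0[1])
    t=ys<ys.min()+4;print("top rows mean col",xs[t].mean());
# base edge direction at z=.012
print([ww(q,.012,st) for q in((242,137),(452,137))])
E
```

```text
grip top 735 [0.55348087 0.13076421 0.10008529] [0.5714348  0.17515142 0.10955544] ((562.5744018554688, 153.1085205078125), (15.787352561950684, 43.549076080322266), 4.836091041564941)
red 119 272 282 131 144 277.0924369747899 136.74789915966386
[0.48051789 0.22126401 0.01771329] [0.47534707 0.21112417 0.01476671] [0.48632228 0.22732315 0.02917823]
along tool y: min/mean/max -0.05539447229283534 -0.04996875498811926 -0.04439406102511184
top rows mean col 276.8780487804878
brass 66 340 346 147 160 342.5151515151515 154.3030303030303
[0.55832705 0.20308876 0.01995118] [0.55562782 0.19959111 0.01776594] [0.56128486 0.21201236 0.04627269]
along tool y: min/mean/max 0.02354395191116898 0.026479087531059764 0.02920391536564293
top rows mean col 342.15384615384613
[array([0.43611099, 0.21799109, 0.012     ]), array([0.69925615, 0.23664579, 0.012     ])]
```

The grip centre is at (0.5625, 0.153), the holder axis is about 4.2° off world x, and the pointer has 76 mm to travel. I'll grasp it.

```bash
python3 -m handwheel '[[0.015,-0.008,0,0,0,0.005],[0.0285,-0.0165,-0.01,0,0,0.01],[0.0285,-0.0165,-0.04,0,0,0.01],[0.0285,-0.0165,-0.07,0,0,0.01],[0.0285,-0.0165,-0.1,0,0,0.01],[0.0285,-0.0165,-0.13,0,0,0.01],[0.0285,-0.0165,-0.15,0,0,0.01],[0.0285,-0.0165,-0.156,0,0,0.01]]' 0.2 && python3 -m handwheel '[[0,0,0,0,0,0],[0,0,0,0,0,0],[0,0,0,0,0,0],[0,0,0,0,0,0],[0,0,0,0,0,0],[0,0,0,0,0,0],[0,0,0,0,0,0],[0,0,0,0,0,0]]' -1
```

```text
time_s: 20.67
position: [0.56, 0.153, 0.0881]
tcp_rot: [[-0.077, 0.997, -0.007], [0.997, 0.077, -0.001], [-0.0, -0.007, -1.0]]
force: [-0.5, 0.1, 0.0]
opening: 0.61
grasp_force: 0.0
time_s: 21.33
position: [0.5636, 0.1534, 0.0925]
tcp_rot: [[-0.076, 0.997, 0.003], [0.997, 0.076, 0.0], [0.0, 0.003, -1.0]]
force: [2.8, 0.2, 3.1]
opening: 0.186
grasp_force: 30.0
```

```bash
python3 -m handwheel '[[-0.008,-0.0006,0,0,0,0],[-0.018,-0.0013,0,0,0,0],[-0.028,-0.002,0,0,0,0],[-0.038,-0.0028,0,0,0,0],[-0.048,-0.0035,0,0,0,0],[-0.058,-0.0043,0,0,0,0],[-0.067,-0.005,0,0,0,0],[-0.073,-0.0054,0,0,0,0]]' && python3 -m handwheel '[[0,0,0,0,0,0],[0,0,0,0,0,0],[0,0,0,0,0,0],[0,0,0,0,0,0],[0,0,0,0,0,0],[0,0,0,0,0,0],[0,0,0,0,0,0],[0,0,0,0,0,0]]'; python3 - <<'E'
from h import *
st,im,d=wcap("w6");print(st["position"])
hsv=cv2.cvtColor(im,cv2.COLOR_BGR2HSV);H,S,V=[hsv[...,i].astype(int) for i in range(3)]
for nm,z,M in(("red",.018,((H<8)|(H>172))&(S>140)),("brass",.02,(H>12)&(H<30)&(S>110))):
    n,l,s,c=cv2.connectedComponentsWithStats(M.astype(np.uint8))
    for i in range(1,n):
        X=ww(c[i],z,st)
        if s[i,4]>15 and abs(X[0]-.49)<.03 and abs(X[1]-.21)<.05:print(nm,s[i],c[i],X)
for q in("pointer","length_mark"):print(q,[(m["conf"],m["position"],ww(m["position"],.02,st)) for m in models.tip_of(q,"wrist")[:2]])
im2,_=cams.capture("top")
cv2.imwrite("pics/w6c.png",np.vstack([cv2.resize(im[20:200,200:400],(666,600))[:400],cv2.resize(im2[180:240,200:300],(666,200))])[:600])
E
```

```text
time_s: 22.0
position: [0.4939, 0.1485, 0.0925]
tcp_rot: [[-0.076, 0.997, 0.011], [0.997, 0.076, 0.002], [0.001, 0.011, -1.0]]
force: [10.5, 2.7, -4.0]
opening: 0.186
grasp_force: 30.1
time_s: 22.67
position: [0.4944, 0.1485, 0.0925]
tcp_rot: [[-0.076, 0.997, 0.011], [0.997, 0.076, 0.002], [0.001, 0.011, -1.0]]
force: [8.9, 3.2, -1.0]
opening: 0.185
grasp_force: 30.1
[0.49438857 0.14846768 0.09250863]
red [298 110  18  25 398] [306.45477387 121.33417085] [0.48024371 0.21936844 0.018     ]
brass [313 138  11  28 245] [318.01632653 153.34693878] [0.48970227 0.19818267 0.02      ]
pointer [(0.66, [316.4, 138.5], array([0.4878403 , 0.20822489, 0.02      ])), (0.29, [315.1, 216.7], array([0.4910594 , 0.15302517, 0.02      ]))]
length_mark []
```

View pics/w6c.png

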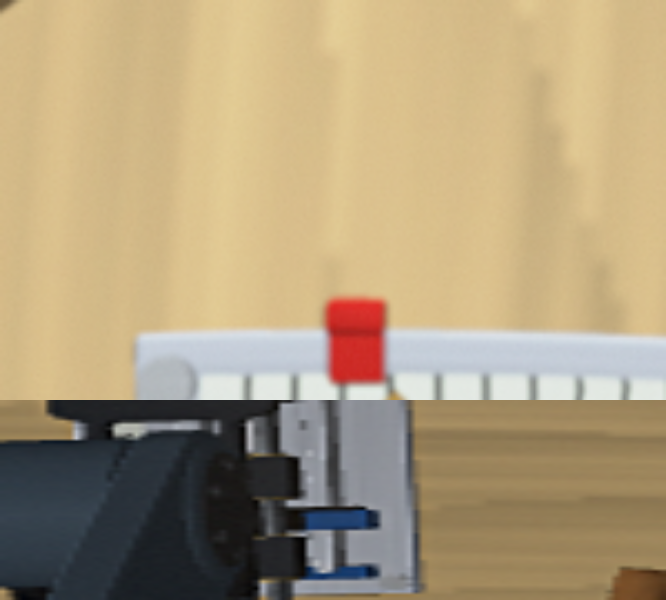

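The pointer is about 7 mm short: its tip is at (317,139) and the marker's middle at about col 307. I'll pull a little further.

```bash
python3 -m handwheel '[[-0.002,-0.0001,0,0,0,0],[-0.004,-0.0003,0,0,0,0],[-0.006,-0.0004,0,0,0,0],[-0.0075,-0.0006,0,0,0,0],[-0.0075,-0.0006,0,0,0,0],[-0.0075,-0.0006,0,0,0,0],[-0.0075,-0.0006,0,0,0,0],[-0.0075,-0.0006,0,0,0,0]]'; python3 - <<'E'
from h import *
st,im,d=wcap("w7");print(st["position"])
hsv=cv2.cvtColor(im,cv2.COLOR_BGR2HSV);H,S,V=[hsv[...,i].astype(int) for i in range(3)]
for nm,z,M in(("red",.018,((H<8)|(H>172))&(S>140)),("brass",.02,(H>12)&(H<30)&(S>110))):
    n,l,s,c=cv2.connectedComponentsWithStats(M.astype(np.uint8))
    for i in range(1,n):
        X=ww(c[i],z,st)
        if s[i,4]>15 and abs(X[0]-.49)<.03 and abs(X[1]-.21)<.05:print(nm,s[i],c[i],X)
print([(m["conf"],m["position"]) for m in models.tip_of("pointer","wrist")[:1]])
cv2.imwrite("pics/w7c.png",cv2.resize(im[95:185,250:370],(800,600),interpolation=cv2.INTER_CUBIC))
E
```

```text
time_s: 23.53
position: [0.4873, 0.148, 0.0925]
tcp_rot: [[-0.076, 0.997, 0.012], [0.997, 0.076, 0.002], [0.001, 0.012, -1.0]]
force: [9.8, 3.7, -1.5]
opening: 0.181
grasp_force: 30.1
[0.48729149 0.1479844  0.09253493]
red [309 110  17  25 380] [316.98947368 121.33421053] [0.48033328 0.21941621 0.018     ]
brass [313 139  11  27 256] [317.73828125 153.30859375] [0.48247697 0.19772084 0.02      ]
[(0.72, [319.0, 139.7])]
```

View pics/w7c.png

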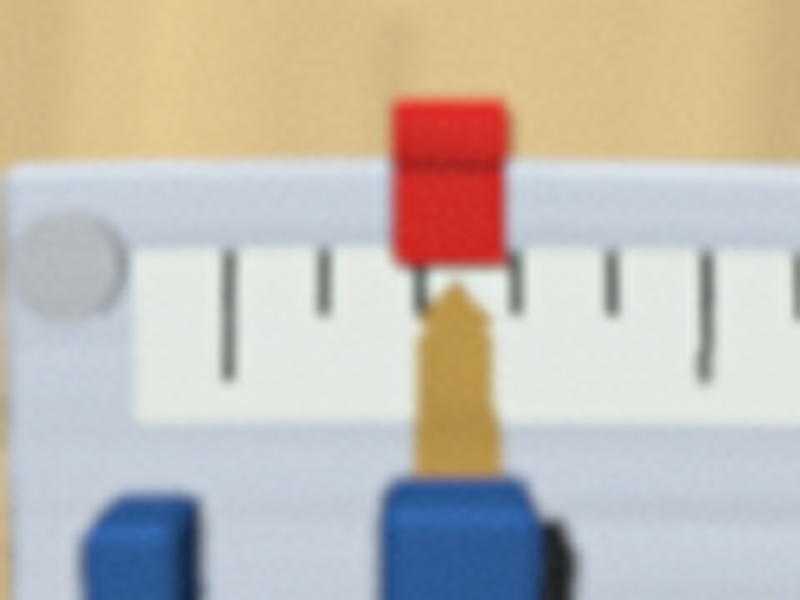

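The pointer tip (crop col 457) stands in the middle of the marker (393–505). I'll hold briefly, then hand in.

```bash
python3 -m handwheel '[[0,0,0,0,0,0],[0,0,0,0,0,0],[0,0,0,0,0,0],[0,0,0,0,0,0],[0,0,0,0,0,0],[0,0,0,0,0,0],[0,0,0,0,0,0],[0,0,0,0,0,0]]' && python3 -c "
from rig import bot
print(bot.hand_in())"
```

```text
time_s: 24.3
position: [0.4873, 0.148, 0.0925]
tcp_rot: [[-0.076, 0.997, 0.012], [0.997, 0.076, 0.002], [0.001, 0.012, -1.0]]
force: [10.1, 3.8, -0.5]
opening: 0.183
grasp_force: 30.1
the job is handed in; nothing more can be done
None
```

The job is handed in at 24.3 s: all three white balls looked seated in the carrier's wells, and the arm is holding the jaw with the pointer within about 1 mm of the red marker's middle; the hand-in returned no verdict.

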